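# Present a reagent bottle's base to the code reader

## Robot

A 6-joint arm with a two-finger parallel gripper is mounted at the origin on a cart in front of the work surface, level with it; the furniture and walls round the work are solid. World frame = base frame: x ahead of the robot, y to its left, z up, the work surface at z = 0. Lengths are in m, angles in rad, forces in N, time in s.
With the tool pointing down it reaches from about 0.225 to 0.875 m from the base axis. Payload 3.4 kg.
Tool frame: the origin (TCP) lies on the centre line of the jaws, within the pads' length; the fingertips stand 17 mm ahead of it and the grasp point (between the pads) lies 2 mm behind it (manip.finger_overhang is the distance from the TCP to the fingertips, in m); y points along the fingers, x is the direction in which the jaws open and shut, and the axes are right-handed (so a half turn about y gives the same grasp; the last joint's range is limited). The gripper opens to 85 mm and grips with 20 to 120 N. Pads are 22 mm wide; open, the fingers measure 114 mm over their backs; the gripper's body (76 mm by 85 mm) begins 54 mm behind the grasp point. The pads swing forward as they close: fully open they stand 13 mm farther back than shut.
Start: joints at [1.109, 0.276, 1.505, -0, 1.361, -0.121], TCP at [0.192, 0.542, 0.248] pointing down, gripper open.
Joint ranges: [-2.89, 2.89], [-0.75, 2.08], [0.22, 2.7], [-1.18, 4.32], [0.11, 2.71], [-2.7, 2.7]. Speed limits (rad/s): [2.57, 2.57, 3.14, 3.14, 3.14, 3.14].

## Interface

Orientations are given as a unit quaternion [w, x, y, z].
In Python, from rig import manip gives the robot as it stands.
- The arm moves only by the tool arm_command, never from a script. Its argument "commands" is a list of rows, each a list of 3 entries, a list of its own where there are three numbers: the finger opening in cm, from 0 to 8.54, then the shift along the world's x, y, z in cm, then the turn about the world's z in rad. A call has 1 to 12 rows; each row shifts and turns the commanded pose from where the row before left it; what a row does not reach is not made up. A row lasts 1/10 s, in which the tool goes at most 50 mm and 8.59 degrees, less where a joint would pass 70% of its speed; a pose out of reach is approached as far as the arm can. A call with a gripper value outside its range is refused whole. The fingers move at their own pace and stop on an object; "grip_force" is the grip in N (left out, the last holds). Time passes only in rows, so rows that do not move let the fingers close. It gives the time, the measured TCP pose, the force and the opening at its end, in the units of the state.
- manip.get_state(): the state, without advancing time (a new reading comes with each control period).
- manip.get_image(name): name is "scene" or "top" or "wrist"; returns a dict with "pixels" (420x560x3 uint8, red, green, blue), "range_z" (420x560 float32, m along the optical axis (not along the pixel's ray), 0 where there is no reading), "intrinsics" (3x3 intrinsics, pixels), "R" (3x3) and "t" (3): a world point X has camera coordinates R X + t. Camera axes: x right, y down, z forward; pixel columns grow to the right and rows downward; lengths in m; the calibration is good to about 2 mm. A picture is of the moment at which its call begins.
- manip.sign_off(): hands the job in, once; it reports no verdict.
The state is a dict: "clock": time; "qpos": joint angles; "qd": joint speeds; "effort": joint torques, N m; "position": TCP position; "ee_rot": TCP orientation; "contact_force": force on the tool from outside, world axes, zero at the start; "moment": the same for the moment, N m; "width": finger opening in m.
Only numpy, scipy, OpenCV 4.12 (cv2) and the standard library are available. Lean on these libraries where they do the work, as an engineer would, in place of code of your own. Each camera call takes 0.05 s, during which the arm holds its last target.

## Task

Wake the reader with the tilted window by pressing its round start key fully down and letting it spring back up. Then take the short brown screw-cap bottle out of the rack and hold it in the air in front of the reader's glass with its base facing the glass squarely, centred on it and about 40 mm away, without touching the reader with the bottle. Finish while holding it still there, and leave the other two bottles standing in the rack.

Things in the scene. Friction and masses are not known exactly. Their poses are not given: they have to be found in the camera images.
- reader: Code reader, fixed: a grey foot plate 130 x 166 mm, 14 mm high, that carries a white tilted head (84 x 72 x 32 mm) between two cheeks, and on its left a round grey pod with the start key. Highest point (rear edge of the head) about 100 mm above the surface. Origin on the work surface under the middle of the window; its x axis points to the reader's back, y to its left (towards the pod), z up.
- window: The reader's square window on top of the tilted head, 46 x 46 mm glass in a 60 mm black bezel. Origin at the centre of the glass, 78 mm above the work surface. Its z axis is the outward normal of the glass, leaning 0.49 rad (28 degrees) from the vertical towards the reader's front, the side that faces the robot; its x axis runs up the slope to the back, y to the left.
- key_top (a point): Centre of the top of the start key, a round bare-steel plunger 26 mm in diameter on the pod, 80 mm to the left of the reader's origin and 72 mm above the surface when up. It moves straight down.
- start_key (a joint): Travel of the start key in m: 0 up, 0.010 fully down (the stop). A spring brings it back; it takes about 1.2 N to start and 7.2 N to hold it fully down.
- microscope: The room's microscope, fixed, on the right of the reader: an obstacle, not part of the job. About 0.31 m high; about its origin (on the work surface) it reaches 0.16 m towards the robot, 0.24 m away from it and 0.13 m to either side. An arm that starts on its far side must go round its front or over it.
- rack: Grey plastic bottle rack, fixed, 210 x 66 x 26 mm, with three round holes of 43 mm in a row along its x axis, 68 mm apart (the middle one at its centre), 20 mm deep. Origin at the centre of its underside. The three bottles stand in the holes in any order, with some play.
- short_bottle: The bottle to present: brown, with a black screw cap, 78 mm high in all. Cylindrical body 34 mm in diameter up to about 60 mm, then a shoulder and the cap, 20 mm in diameter; 0.055 kg, give or take. Origin at the centre of its base, z axis up through the cap. In the rack its base is 6 mm above the work surface, so its body stands free from 20 mm above its base.
- dropper_bottle: Leave standing in the rack: taller brown bottle with a pointed dropper teat, 38 mm in diameter, 111 mm high. Origin at the centre of its base, z up.
- white_bottle: Leave standing in the rack: white screw-cap bottle, 33 mm in diameter, 66 mm high. Origin at the centre of its base, z up.

How it is judged:
By the outcome, as a careful person would: the job done as asked, in the order asked, and still so for the second after the job is handed in, while the arm keeps its last pose, push and grip.
It also fails if it takes over 54 s, if anything falls off the work surface, if the arm or the gripper's body presses on something with over 40 N, if the wrist force passes 120 N, or if a joint passes its speed limit or range.

## Working session

There is one attempt and no reset: what is moved stays moved. The work goes in short steps, Python scripts to look and compute and a tool call to move; the robot and the scene stay as the last step left them, time stands still between calls to the robot, and variables do not carry over. Pictures are saved under pics/ and viewed, and the job is handed in when it is done.

Besides the shell and the picture viewer there is one more tool, called after "Request:" as name([rows], argument=value, ...), one row to a line, values as JSON. arm_command: Moves the arm, as the interface text tells. Its arguments: {"type":"object","properties":{"commands":{"type":"array"},"grip_force":{"type":"number"}},"required":["commands"]}

```bash
mkdir -p pics; ls; python3 - <<'E'
from rig import manip
import cv2,numpy as np
print(manip.get_state(), manip.finger_overhang)
for n in ("scene","top","wrist"):
    d=manip.get_image(n); cv2.imwrite(f"pics/{n}0.png",d["pixels"][:,:,::-1]); np.savez(f"{n}0.npz",**d)
    print(n,d["intrinsics"].tolist(),np.round(d["R"],3).tolist(),d["t"])
E
```

```text
pics
{'clock': 0.0, 'qpos': array([ 1.10902080e+00,  2.76620773e-01,  1.50613190e+00, -2.49724916e-06,
        1.36069718e+00, -1.20994269e-01]), 'qd': array([ 0.00037142, -0.0014435 , -0.00092715,  0.00149255,  0.00132864,
        0.0004566 ]), 'effort': array([-2.62001377e-03, -4.16767466e+01, -2.45803696e+01, -5.28885539e-04,
        1.09200308e-02,  7.49670448e-06]), 'position': array([0.19195984, 0.54148797, 0.24742547]), 'ee_rot': array([-0.57723051,  0.57785472,  0.40739791, -0.40855331]), 'contact_force': array([-0.20875524, -0.66794085,  0.4406248 ]), 'moment': array([-0.02321744,  0.05451716, -0.0329492 ]), 'width': 0.0851191462310998} 0.017
scene [[442.8588943830796, 0.0, 278.0444166149615], [0.0, 442.8588943830796, 209.20295044306513], [0.0, 0.0, 1.0]] [[-0.527, -0.85, 0.01], [-0.539, 0.325, -0.777], [0.657, -0.415, -0.629]] [0.35186222 0.29844592 0.61397721]
top [[477.8006255340148, 0.0, 279.03918570591566], [0.0, 477.8006255340148, 205.6245485341986], [0.0, 0.0, 1.0]] [[-0.003, -1.0, -0.012], [-0.982, 0.005, -0.19], [0.19, 0.011, -0.982]] [0.11513765 0.53872871 1.01198378]
wrist [[315.33404694140523, 0.0, 283.4982369085239], [0.0, 315.33404694140523, 212.55716656626998], [0.0, 0.0, 1.0]] [[0.334, 0.943, -0.002], [0.911, -0.322, 0.258], [0.243, -0.088, -0.966]] [-0.57378573 -0.03479062  0.37747362]
```

View pics/scene0.png

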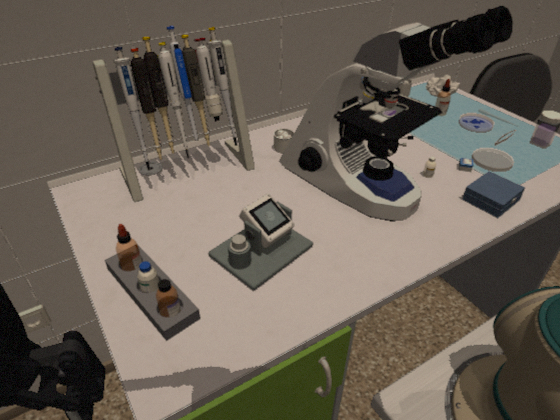

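View pics/top0.png

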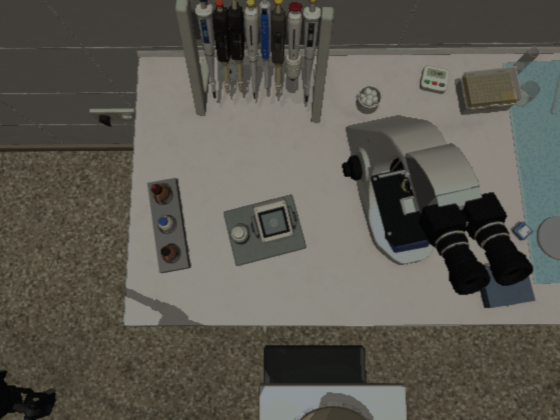

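View pics/wrist0.png

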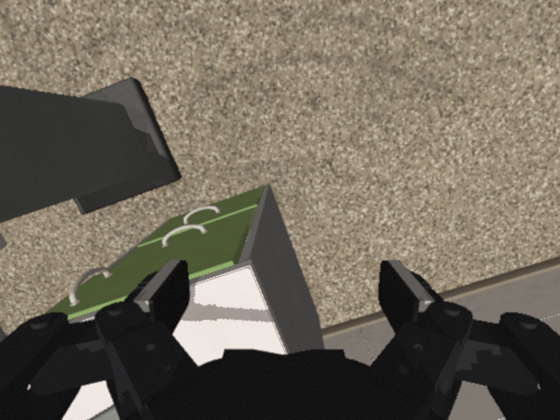

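```bash
cat > h.py <<'E'
import numpy as np,cv2
def world(d,u,v,z=None):
    K=d["intrinsics"];R=d["R"];t=d["t"]
    r=np.linalg.inv(K)@[u,v,1.0]
    if z is None:
        zz=float(d["range_z"][int(round(v)),int(round(u))]); return R.T@(r*zz-t)
    o=-R.T@t; w=R.T@r; return o+w*(z-o[2])/w[2]
def proj(d,X):
    p=d["intrinsics"]@(d["R"]@np.asarray(X,float)+d["t"]); return p[:2]/p[2]
E
python3 - <<'E'
import numpy as np,cv2
from h import *
t=dict(np.load("top0.npz")); s=dict(np.load("scene0.npz"))
a=t["pixels"][165:290,135:320,::-1]; cv2.imwrite("pics/topc.png",cv2.resize(a,None,fx=4,fy=4,interpolation=2))
a=s["pixels"][180:340,100:320,::-1]; cv2.imwrite("pics/scc.png",cv2.resize(a,None,fx=3.5,fy=3.5,interpolation=2))
E
```

```text
(no output)
```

View pics/topc.png

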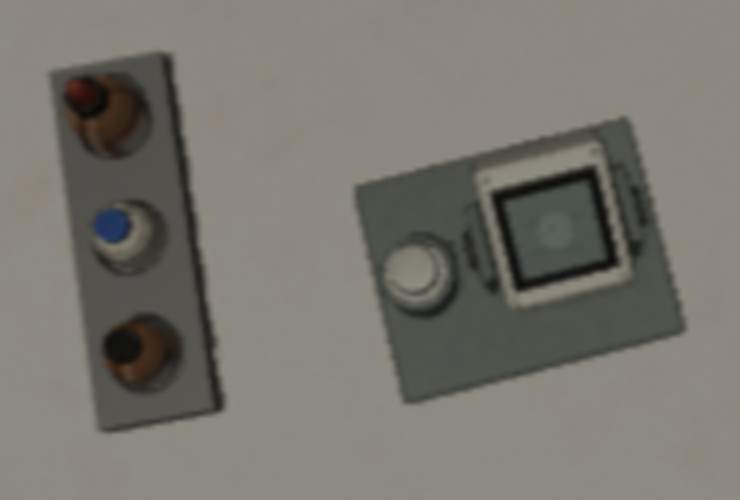

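View pics/scc.png

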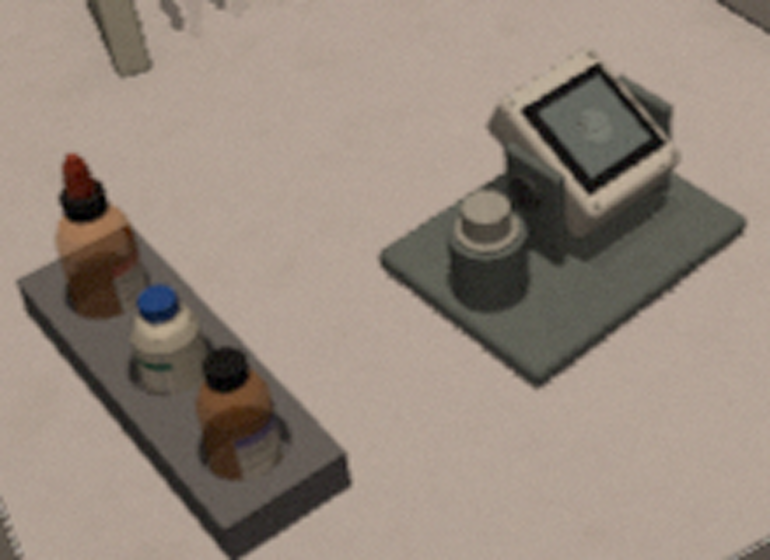

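```bash
python3 - <<'E'
import numpy as np,cv2
from h import *
t=dict(np.load("top0.npz")); s=dict(np.load("scene0.npz"))
T=lambda u,v,z=None: np.round(world(t,u/4+135,v/4+165,z),4)
S=lambda u,v,z=None: np.round(world(s,u/3.5+100,v/3.5+180,z),4)
print("win",T(556,231,.078),S(595,128,.078),T(556,231),S(595,128))
print("key",T(413,268,.072),S(486,207,.072),T(413,268),S(486,207))
print("cap",T(123,347,.084),S(226,361,.084),T(123,347),S(226,361))
c=np.array([T(*p,.026) for p in [(52,72),(163,53),(218,410),(101,432)]]);print(c,c.mean(0))
a=(c[0]+c[1]-c[2]-c[3]);print("rack yaw",np.arctan2(a[1],a[0]))
f=np.array([T(*p,.014) for p in [(355,186),(627,118),(684,330),(405,403)]]);print(f,f.mean(0))
a=f[0]+f[1]-f[2]-f[3];b=f[0]+f[3]-f[1]-f[2];print("reader yaw",np.arctan2(a[1],a[0]),np.arctan2(-b[0],b[1]))
# plane fit glass and yaw, from both
for d,px in((t,[(502,197),(592,175),(612,260),(520,285)]),(s,[(535,105),(595,75),(655,138),(598,183)])):
    off,sc=((135,165),4) if d is t else ((100,180),3.5)
    poly=np.array(px)/sc+off
    m=np.zeros((420,560),np.uint8);cv2.fillPoly(m,[poly.round().astype(np.int32)],1)
    P=np.array([world(d,u,v) for v,u in zip(*np.nonzero(m)) if d["range_z"][v,u]>0])
    c=np.median(P,0);n=np.linalg.svd(P-P.mean(0))[2][2];n*=np.sign(n[2]);print("glass",P.mean(0),n,np.arccos(n[2]),"yaw",np.arctan2(-n[1],-n[0]))
E
```

```text
win [0.4966 0.1238 0.078 ] [0.4925 0.1272 0.078 ] [0.4965 0.1238 0.0789] [0.4948 0.1258 0.0758]
key [0.4776 0.2013 0.072 ] [0.4735 0.2039 0.072 ] [0.4777 0.2014 0.0715] [0.4769 0.2023 0.0686]
cap [0.4343 0.3539 0.084 ] [0.4324 0.3569 0.084 ] [0.4344 0.3542 0.0831] [0.4351 0.3564 0.0811]
[[0.5991 0.4164 0.026 ]
 [0.6101 0.3524 0.026 ]
 [0.4045 0.3137 0.026 ]
 [0.3926 0.3787 0.026 ]] [0.501575 0.3653   0.026   ]
rack yaw 0.1833106660698541
[[0.5334 0.2411 0.014 ]
 [0.5728 0.084  0.014 ]
 [0.4495 0.0526 0.014 ]
 [0.4089 0.2105 0.014 ]] [0.49115 0.14705 0.014  ]
reader yaw 0.24516856057995587 0.24870998909352307
glass [0.49759354 0.12383903 0.07741022] [-0.46410138 -0.11445975  0.87835578] 0.49838481278236435 yaw 0.24180118983408636
glass [0.49630587 0.12458845 0.07621885] [-0.45699647 -0.12050868  0.88126721] 0.4922595456369816 yaw 0.25782799694336356
```

```bash
python3 - <<'E'
import numpy as np
from scipy.spatial.transform import Rotation as R
q=np.array([-0.57723051,  0.57785472,  0.40739791, -0.40855331])
M=R.from_quat(q[[1,2,3,0]]).as_matrix();print(M.round(4));print("jaw yaw",np.arctan2(M[1,0],M[0,0]))
E
```

```text
[[ 3.342e-01 -8.000e-04 -9.425e-01]
 [ 9.425e-01 -1.700e-03  3.342e-01]
 [-1.800e-03 -1.000e+00  2.000e-04]]
jaw yaw 1.2300157933800562
```

Request:
arm_command([
  [0,[1.2,-1.4,0],-0.04],
  [0,[2.4,-2.8,0],-0.08],
  [0,[2.4,-2.8,0],-0.09],
  [0,[2.4,-2.8,0],-0.09],
  [0,[2.4,-2.8,0],-0.09],
  [0,[2.4,-2.8,0],-0.09],
  [0,[2.4,-2.8,0],-0.09],
  [0,[2.4,-2.8,0],-0.09],
  [0,[2.4,-2.8,0],-0.09],
  [0,[2.4,-2.8,0],-0.09],
  [0,[2.4,-2.8,0],-0.08],
  [0,[2.4,-2.8,0],-0.06],
])

```text
clock: 1.35
position: [0.4688, 0.2187, 0.2481]
ee_rot: [0.702, -0.702, -0.087, 0.087]
contact_force: [0.5, 0.7, 0.8]
width: -0.0001
```

Request:
arm_command([
  [0,[1,-1.2,-2],0],
  [0,[0,0,-3],0],
  [0,[0,0,-3],0],
  [0,[0,0,-3],0],
  [0,[0,0,-1.5],0],
  [0,[0,0,0],0],
  [0,[0,0,0],0],
])

```text
clock: 2.05
position: [0.4784, 0.208, 0.1235]
ee_rot: [-0.702, 0.702, 0.088, -0.088]
contact_force: [0.0, 0.8, 1.1]
width: 0.0001
```

Request:
arm_command([
  [0,[-0.1,-0.6,-1.0],0],
  [0,[0,0,-1],0],
  [0,[0,0,0],0],
  [0,[0,0,0],0],
])

```text
clock: 2.45
position: [0.4771, 0.2019, 0.1032]
ee_rot: [0.702, -0.702, -0.088, 0.088]
contact_force: [-0.4, 0.4, -0.2]
width: 0.0003
```

```bash
cat > snap.py <<'E'
import sys;from rig import manip
import numpy as np,cv2
i=sys.argv[1]
for a in sys.argv[2:]:
    n,x0,x1,y0,y1,f=a.split(",");x0,x1,y0,y1=map(int,(x0,x1,y0,y1))
    d=manip.get_image(n);np.savez(f"{n}{i}.npz",**d)
    cv2.imwrite(f"pics/{n}{i}.png",cv2.resize(d["pixels"][y0:y1,x0:x1,::-1],None,fx=float(f),fy=float(f),interpolation=2))
s=manip.get_state();print(s["clock"],s["position"],s["contact_force"],s["width"])
E
python3 snap.py 1 scene,180,340,150,290,4 top,200,340,165,285,4
```

```text
2.55 [0.47749734 0.20204907 0.10359984] [-0.20386057 -0.28326317  0.38648997] -0.00012461713559764551
```

View pics/scene1.png

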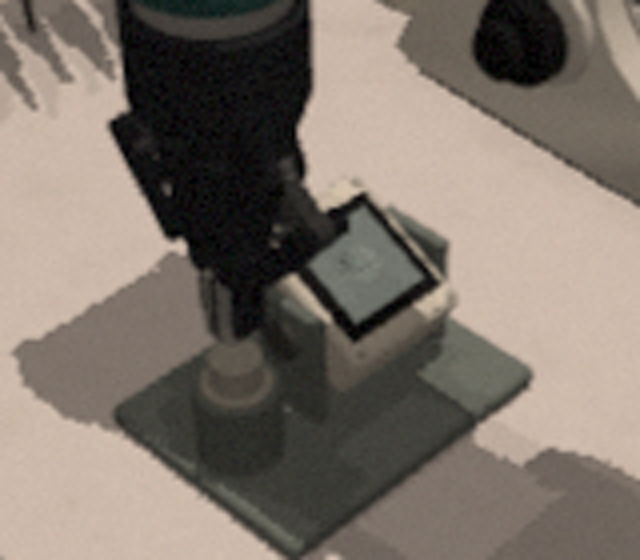

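View pics/top1.png

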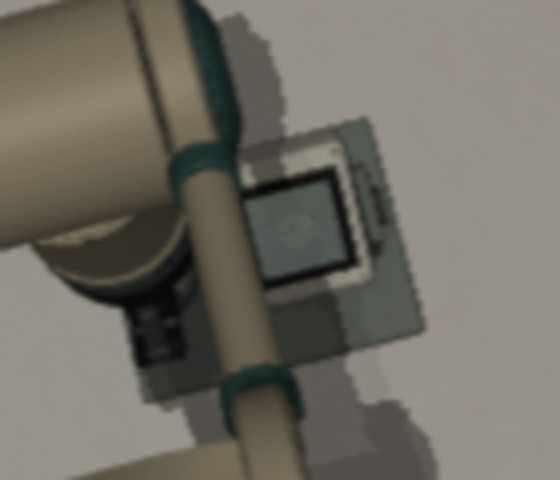

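Request:
arm_command([
  [0,[0,0,-0.6],0],
  [0,[0,0,-0.6],0],
  [0,[0,0,-0.4],0],
  [0,[0,0,-0.4],0],
  [0,[0,0,-0.2],0],
  [0,[0,0,-0.2],0],
  [0,[0,0,0],0],
  [0,[0,0,0],0],
])

```text
clock: 3.35
position: [0.4771, 0.202, 0.0798]
ee_rot: [0.702, -0.702, -0.088, 0.088]
contact_force: [-2.0, -0.9, 6.7]
width: -0.0002
```

Request:
arm_command([
  [0,[0,0,-0.1],0],
  [0,[0,0,0],0],
  [0,[0,0,0],0],
])

```text
clock: 3.65
position: [0.4771, 0.202, 0.079]
ee_rot: [0.702, -0.702, -0.088, 0.088]
contact_force: [-2.2, -0.5, 7.8]
width: -0.0001
```

Request:
arm_command([
  [0,[0,0,-0.1],0],
  [0,[0,0,0],0],
  [0,[0,0,0],0],
])

```text
clock: 3.95
position: [0.4771, 0.202, 0.0789]
ee_rot: [0.702, -0.702, -0.088, 0.088]
contact_force: [-4.4, -0.7, 15.2]
width: -0.0001
```

Request:
arm_command([
  [0,[0,0,0.5],0],
  [0,[0,0,1.5],0],
  [0,[0,0,3],0],
  [0,[0,0,3],0],
  [0,[0,0,4],0],
  [5.5,[-0.4,1.5,0],0.14],
  [5.5,[-0.4,1.5,0],0.14],
  [5.5,[-0.4,1.5,0],0.14],
  [5.5,[-0.4,1.5,0],0.14],
  [5.5,[-0.4,1.5,0],0.14],
  [5.5,[-0.4,1.5,0],0.14],
  [5.5,[-0.4,1.5,0],0.14],
])

```text
clock: 5.15
position: [0.4489, 0.3075, 0.1969]
ee_rot: [0.576, -0.576, -0.41, 0.41]
contact_force: [-0.6, 1.0, 0.2]
width: 0.0549
```

Request:
arm_command([
  [5.5,[-0.4,1.5,0],0.14],
  [5.5,[-0.4,1.5,0],0.14],
  [5.5,[-0.3,1.5,0],0.14],
  [5.5,[-0.4,0.3,0],0.1],
  [5.5,[0,0,0],0],
  [5.5,[0,0,0],0],
])

```text
clock: 5.75
position: [0.4341, 0.3548, 0.197]
ee_rot: [0.454, -0.454, -0.542, 0.543]
contact_force: [0.3, 0.0, -0.4]
width: 0.0548
```

```bash
python3 snap.py 2 scene,80,340,150,345,3 wrist,0,560,0,420,1.3 top,135,335,165,290,4; python3 -c "
from rig import manip;print(manip.get_state()['ee_rot'])"
```

```text
5.9 [0.43440931 0.35455533 0.19723225] [-0.23960392  0.67711313 -0.03754872] 0.05471174568128795
[ 0.4536763  -0.45371693 -0.54233205  0.54239719]
```

View pics/scene2.png

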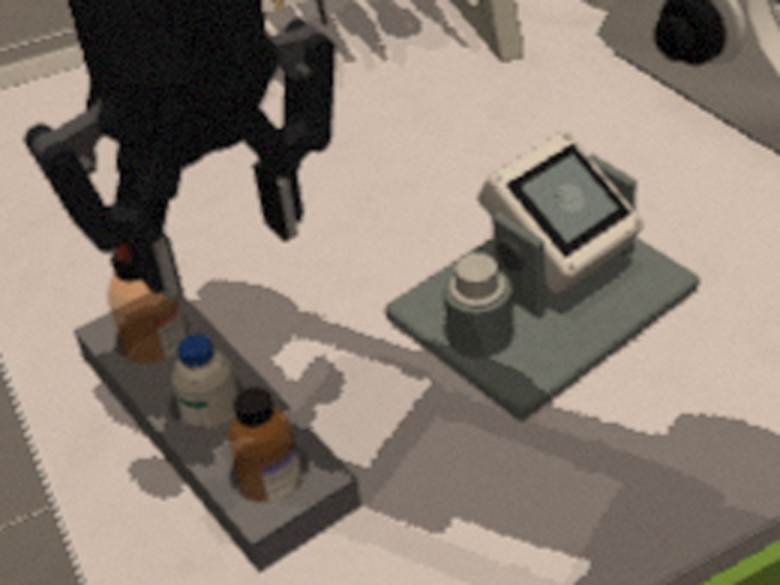

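View pics/wrist2.png

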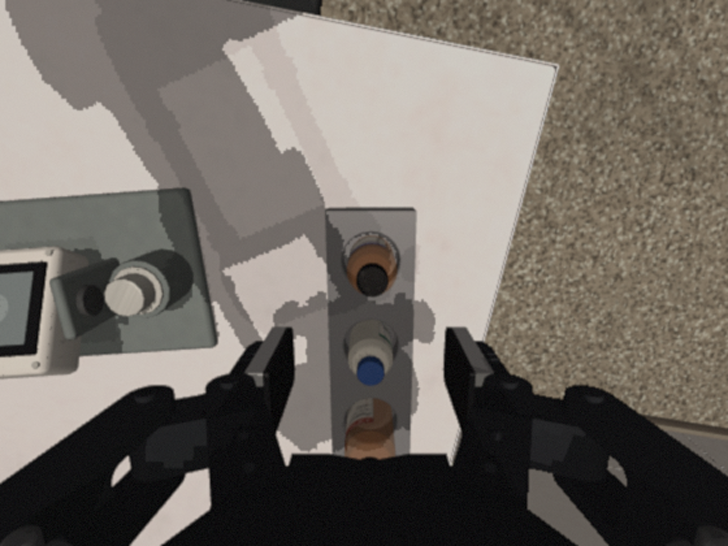

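View pics/top2.png

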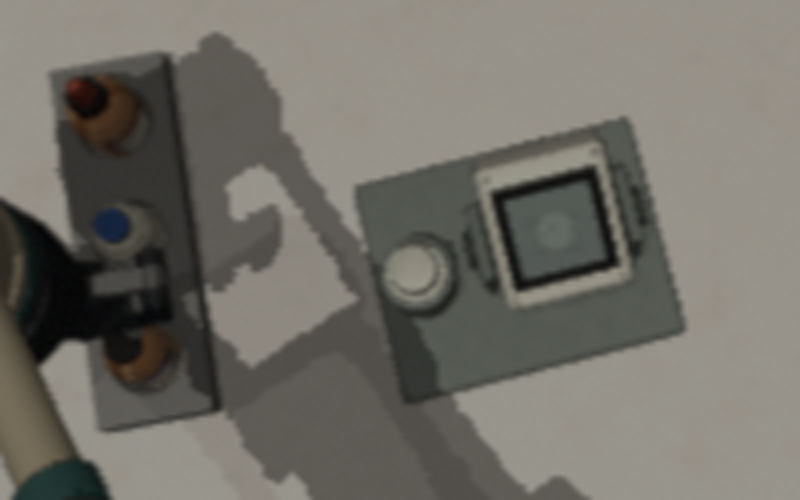

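```bash
python3 - <<'E'
import numpy as np
from h import *
d=dict(np.load("wrist2.npz"))
print(world(d,371/1.3,279/1.3,.084),world(d,371/1.3,279/1.3), proj(d,[.4344,.3545,.05])*1.3)
print(world(d,285,370/1.3,.072),"white")
for p in[(326,209),(414,209)]: print(world(d,p[0]/1.3,p[1]/1.3,.026))
E
```

```text
[0.43522155 0.35531381 0.084     ] [0.43536403 0.35534252 0.08347075] [369.76998036 264.46036172]
[0.50102183 0.36694711 0.072     ] white
[0.40533895 0.31744917 0.026     ]
[0.39420044 0.37952725 0.026     ]
```

```bash
python3 - <<'E'
import numpy as np
d=dict(np.load("wrist2.npz"));print(-d["R"].T@d["t"])
E
```

```text
[0.37107252 0.34238766 0.32228814]
```

Request:
arm_command([
  [5.5,[0.1,0.05,-1],0],
  [5.5,[0,0,-2.5],0],
  [5.5,[0,0,-2.5],0],
  [5.5,[0,0,-2.5],0],
  [5.5,[0,0,-2.5],0],
  [5.5,[0,0,-2],0],
  [5.5,[0,0,-1.2],0],
  [5.5,[0,0,-0.4],0],
  [5.5,[0,0,0],0],
  [5.5,[0,0,0],0],
], grip_force=20)

```text
clock: 6.9
position: [0.4359, 0.3558, 0.0521]
ee_rot: [-0.453, 0.453, 0.543, -0.542]
contact_force: [0.1, -0.4, 0.3]
width: 0.0551
```

Request:
arm_command([
  [3,[0,0,0],0],
  [3,[0,0,0],0],
  [3,[0,0,0],0],
  [3,[0,0,0],0],
  [3,[0,0,0],0],
], grip_force=20)

```text
clock: 7.4
position: [0.4358, 0.3559, 0.0523]
ee_rot: [-0.453, 0.453, 0.543, -0.542]
contact_force: [-0.3, -0.6, 5.7]
width: 0.0333
```

```bash
python3 snap.py 3 scene,80,340,150,345,3 wrist,0,560,0,420,1.3
```

```text
7.5 [0.43583446 0.35590381 0.05229895] [ 0.25163376 -0.33782766  6.23420803] 0.03362327665465678
```

View pics/scene3.png

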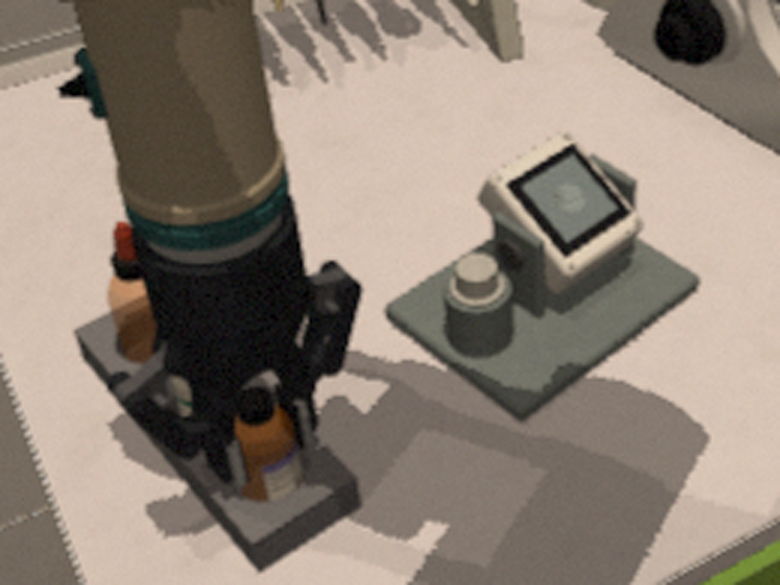

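View pics/wrist3.png

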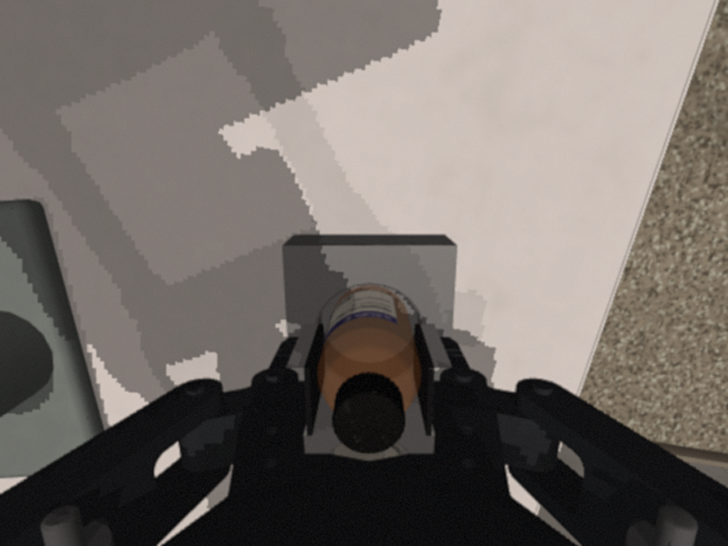

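Request:
arm_command([
  [3,[0,0,0.4],0],
  [3,[0,0,0.4],0],
  [3,[0,0,0],0],
  [3,[-0.3,-0.05,0],0],
  [3,[-0.3,-0.05,0],0],
  [3,[-0.3,-0.06,0],0],
  [3,[-0.3,-0.06,0],0],
  [3,[0,0,0],0],
])

```text
clock: 8.3
position: [0.4266, 0.3544, 0.0605]
ee_rot: [-0.451, 0.454, 0.546, -0.54]
contact_force: [6.3, 0.1, -0.6]
width: 0.0335
```

```bash
python3 snap.py 4 scene,80,340,150,345,3
```

```text
8.35 [0.42667228 0.35435722 0.06044016] [ 5.75108635 -0.73968737 -0.71211516] 0.03367473396672599
```

View pics/scene4.png

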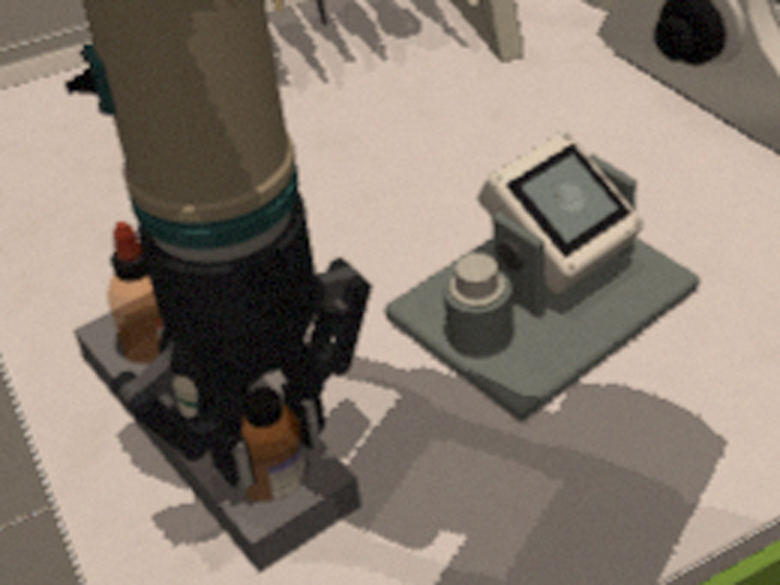

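Request:
arm_command([
  [3,[-0.3,-0.06,0],0],
  [3,[-0.3,-0.06,0],0],
  [3,[-0.3,-0.06,0],0],
  [3,[-0.3,-0.06,0],0],
  [3,[0,0,0],0],
  [3,[0,0,0],0],
])

```text
clock: 8.95
position: [0.4156, 0.3525, 0.0613]
ee_rot: [-0.451, 0.455, 0.546, -0.54]
contact_force: [6.7, -0.3, 4.1]
width: 0.0335
```

```bash
python3 snap.py 5 scene,80,340,150,345,3 wrist,0,560,0,420,1.3
```

```text
9.05 [0.41566195 0.35253828 0.0613543 ] [7.23933933e+00 5.33818384e-03 4.50071239e+00] 0.03368307346781827
```

View pics/scene5.png

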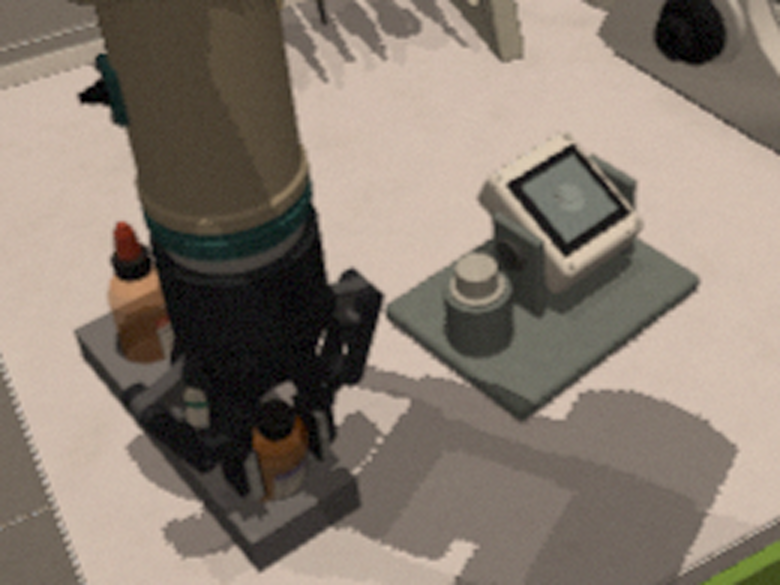

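View pics/wrist5.png

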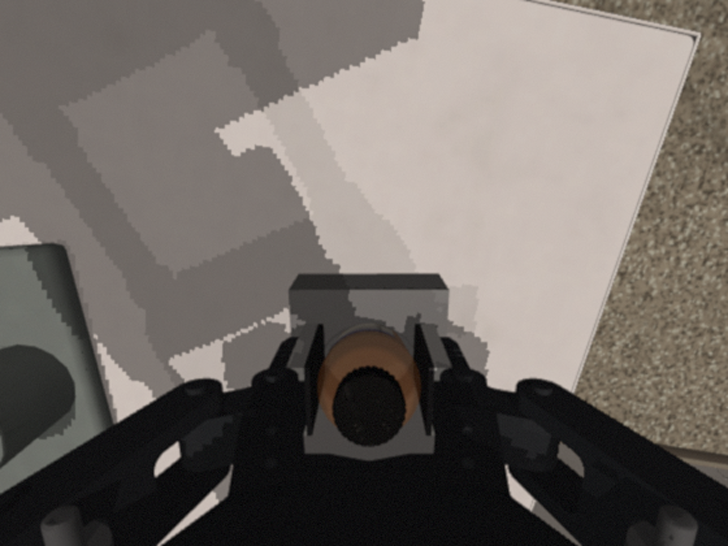

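```bash
cat > tilt.py <<'E'
import sys,numpy as np
from h import *
i=sys.argv[1]; x,y,z,yaw=map(float,sys.argv[2:6])
for n,off,sc in(("wrist",(0,0),1.3),("scene",(80,150),3)):
    try: d=dict(np.load(f"{n}{i}.npz"))
    except: continue
    d_=np.array([np.cos(yaw),np.sin(yaw),0])
    G=np.array([x,y,z+.002])
    for th in (0,10,20,28,35):
        u=-np.sin(np.radians(th))*d_+np.array([0,0,np.cos(np.radians(th))])
        for h in (.045,): print(n,th,"captop",((proj(d,G+(.078-h)*u)-off)*sc).round(1),"base",((proj(d,G-h*u)-off)*sc).round(1))
E
python3 tilt.py 3 .4358 .3559 .0523 .183; python3 tilt.py 5 .4157 .3525 .0613 .183
```

```text
wrist 0 captop [372.4 429.9] base [370.6 318.8]
wrist 10 captop [372.3 408.8] base [370.6 336. ]
wrist 20 captop [372.2 385.9] base [370.7 353.8]
wrist 28 captop [372.1 367.1] base [370.8 368.4]
wrist 35 captop [372. 351.] base [370.8 381.4]
scene 0 captop [252.3 390.3] base [273.4 484.1]
scene 10 captop [258.2 397.1] base [265.8 475.1]
scene 20 captop [264.3 405. ] base [258.2 464.8]
scene 28 captop [269.1 412. ] base [252.2 455.9]
scene 35 captop [273.2 418.5] base [247.1 447.8]
wrist 0 captop [372.4 431.2] base [370.3 318.2]
wrist 10 captop [372.3 410.2] base [370.4 335.4]
wrist 20 captop [372.3 387.4] base [370.4 353.2]
wrist 28 captop [372.2 368.6] base [370.5 367.7]
wrist 35 captop [372.1 352.5] base [370.6 380.7]
scene 0 captop [270.1 401.1] base [290.5 496.4]
scene 10 captop [276.2 408.1] base [282.6 487.1]
scene 20 captop [282.5 416.3] base [274.7 476.5]
scene 28 captop [287.5 423.5] base [268.6 467.4]
scene 35 captop [291.7 430.1] base [263.3 459.1]
```

```bash
python3 - <<'E'
import numpy as np,cv2
d=np.load("scene5.npz");cv2.imwrite("pics/s5z.png",cv2.resize(d["pixels"][270:350,130:210,::-1],None,fx=8,fy=8,interpolation=2))
d=np.load("scene3.npz");cv2.imwrite("pics/s3z.png",cv2.resize(d["pixels"][270:350,130:210,::-1],None,fx=8,fy=8,interpolation=2))
d=np.load("wrist5.npz");cv2.imwrite("pics/w5z.png",cv2.resize(d["pixels"][220:360,210:360,::-1],None,fx=4,fy=4,interpolation=2))
E
```

```text
(no output)
```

View pics/s5z.png

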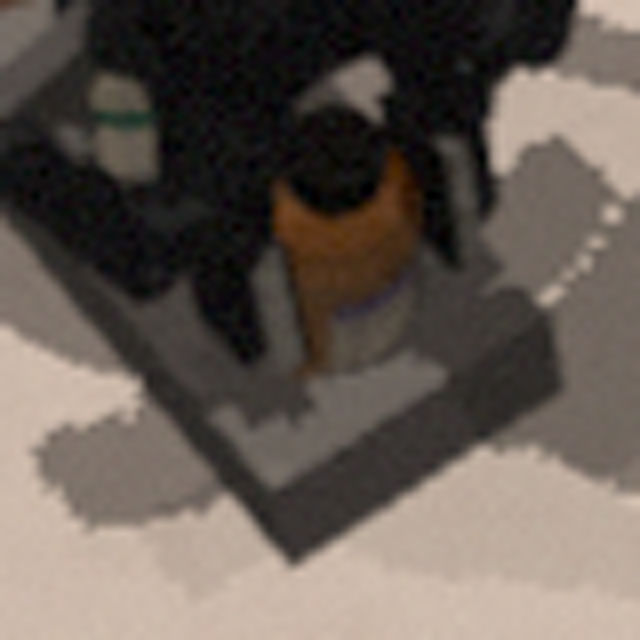

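View pics/s3z.png

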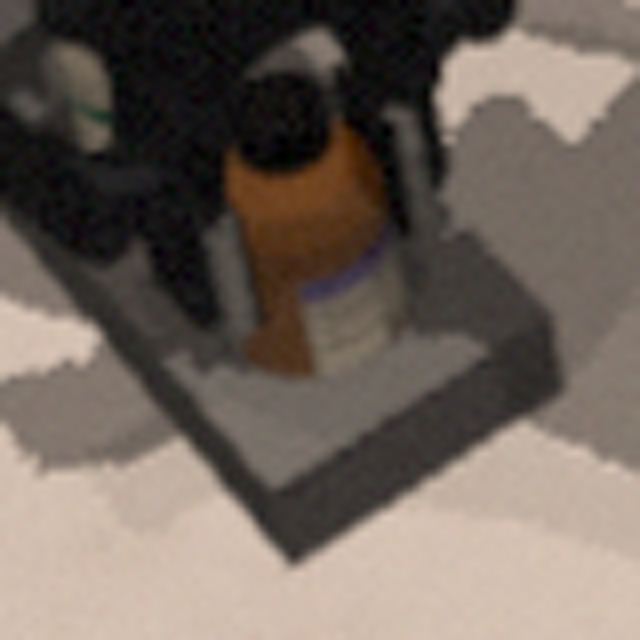

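View pics/w5z.png

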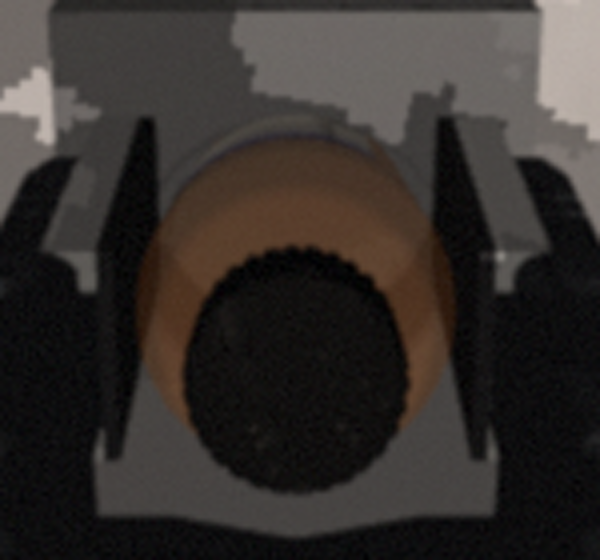

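```bash
cat > cap.py <<'E'
import sys,numpy as np
from h import *
def plane(i,cx,cy,r,n="wrist"):
    d=dict(np.load(f"{n}{i}.npz"))
    P=[]
    for v in range(int(cy-r),int(cy+r)+1):
        for u in range(int(cx-r),int(cx+r)+1):
            if (u-cx)**2+(v-cy)**2<=r*r and d["range_z"][v,u]>0: P.append(world(d,u,v))
    P=np.array(P);
    for _ in range(3):
        c=P.mean(0);nn=np.linalg.svd(P-c)[2][2];nn*=np.sign(nn[2]);e=(P-c)@nn;P=P[abs(e)<2.5*e.std()]
    print(i,"c",c.round(4),"n",nn.round(3),"tilt",np.degrees(np.arccos(nn[2])).round(1),"rms mm",(e.std()*1e3).round(2),len(P))
if __name__=="__main__": plane(sys.argv[1],*map(float,sys.argv[2:5]))
E
python3 cap.py 3 284 319 18;python3 cap.py 5 284 315 18;python3 cap.py 3 284 321 13;python3 cap.py 5 284 317 13
```

```text
3 c [0.4344 0.3548 0.0832] n [ 0.018 -0.007  1.   ] tilt 1.1 rms mm 0.5 983
5 c [0.4124 0.3511 0.092 ] n [-0.269 -0.058  0.961] tilt 16.0 rms mm 0.56 981
3 c [0.4351 0.355  0.0832] n [0.041 0.007 0.999] tilt 2.4 rms mm 0.48 515
5 c [0.4131 0.3512 0.0922] n [-0.245 -0.068  0.967] tilt 14.7 rms mm 0.56 515
```

Request:
arm_command([
  [3,[0.3,0.06,0],0],
  [3,[0.3,0.06,0],0],
  [3,[0.3,0.06,-0.2],0],
  [3,[0.3,0.05,-0.2],0],
  [3,[0.3,0.05,-0.2],0],
  [3,[0.2,0.04,-0.2],0],
  [3,[0,0,0],0],
  [3.6,[0,0,0],0],
  [4,[0,0,0],0],
  [5.5,[0,0,0],0],
  [5.5,[0,0,0],0],
  [5.5,[0,0,0],0],
])

```text
clock: 10.25
position: [0.4281, 0.354, 0.0511]
ee_rot: [0.453, -0.453, -0.543, 0.543]
contact_force: [0.6, -0.4, -0.6]
width: 0.0549
```

```bash
python3 snap.py 6 scene,80,340,150,345,3 wrist,0,560,0,420,1.3
```

```text
10.35 [0.42816907 0.35402349 0.05118781] [ 0.36135407 -0.25049735 -0.71924573] 0.05494301178832327
```

View pics/scene6.png

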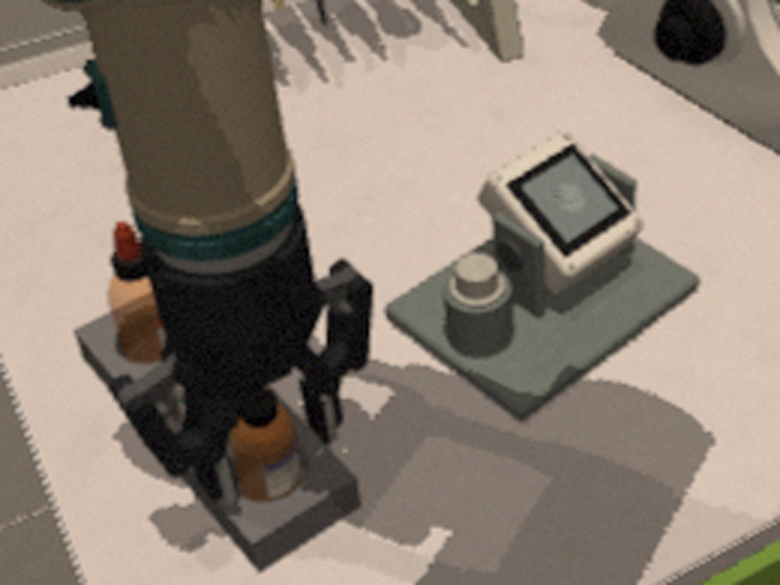

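View pics/wrist6.png

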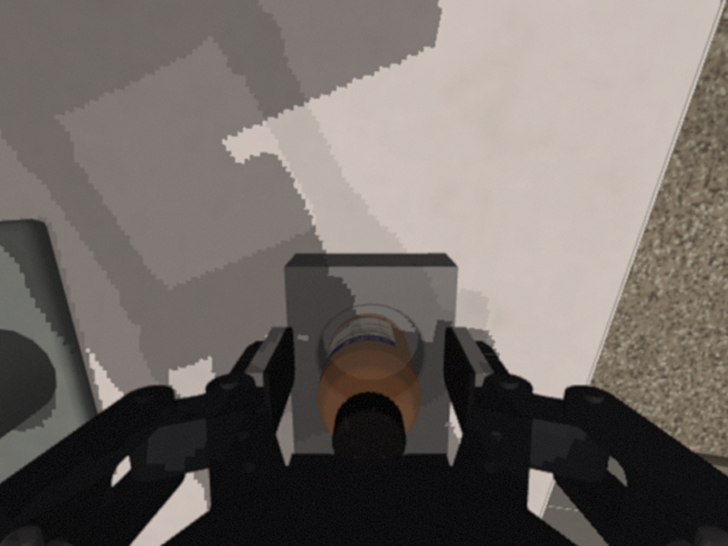

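```bash
python3 cap.py 6 284 335 13;python3 cap.py 6 284 337 10
```

```text
6 c [0.4313 0.3538 0.0842] n [-0.076 -0.014  0.997] tilt 4.4 rms mm 0.5 509
6 c [0.432  0.3539 0.0843] n [-0.068  0.005  0.998] tilt 3.9 rms mm 0.52 306
```

Request:
arm_command([
  [5.5,[0.5,0.09,0.3],0],
  [5.5,[0.5,0.09,0.2],0],
  [5.5,[0,0,0],0],
  [3,[0,0,0],0],
  [3,[0,0,0],0],
  [3,[0,0,0],0],
  [3,[0,0,0],0],
  [3,[0,0,0.5],0],
  [3,[0,0,0.5],0],
  [3,[0,0,0.5],0],
  [3,[0,0,0],0],
], grip_force=20)

```text
clock: 11.45
position: [0.4386, 0.3563, 0.0724]
ee_rot: [-0.453, 0.453, 0.543, -0.542]
contact_force: [-0.8, -0.0, 3.8]
width: 0.0338
```

```bash
python3 snap.py 7 wrist,0,560,0,420,1.3
```

```text
11.5 [0.43866144 0.35626971 0.0723566 ] [-0.7228079  -0.09327201  4.54365435] 0.033516731979556305
```

View pics/wrist7.png

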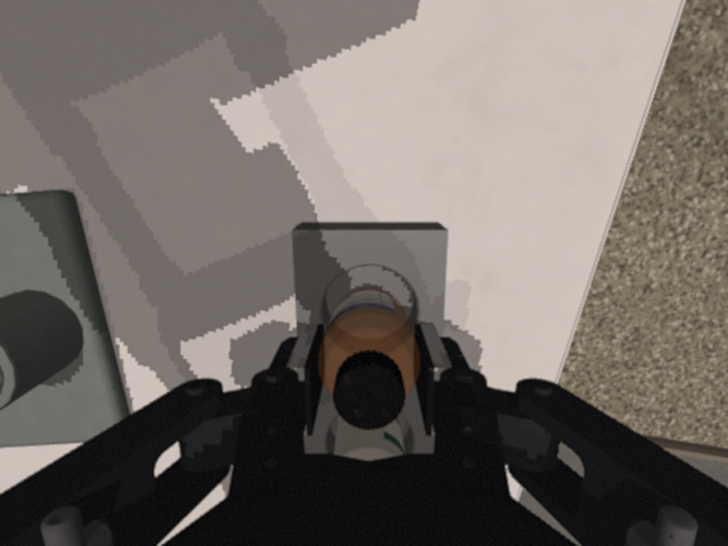

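```bash
python3 cap.py 7 284 303 18;python3 cap.py 7 284 305 13
```

```text
7 c [0.4329 0.3544 0.1004] n [-0.088 -0.018  0.996] tilt 5.2 rms mm 0.54 985
7 c [0.4336 0.3545 0.1004] n [-0.08   0.013  0.997] tilt 4.7 rms mm 0.52 515
```

Request:
arm_command([
  [3,[-0.3,-0.06,0],0],
  [3,[-0.3,-0.06,0],0],
  [3,[-0.3,-0.06,0],0],
  [3,[-0.3,-0.05,0],0],
  [3,[-0.3,-0.05,0],0],
  [3,[-0.3,-0.06,0],0],
  [3,[-0.3,-0.06,0],0],
  [3,[0,0,0],0],
  [3,[0,0,0],0],
])

```text
clock: 12.4
position: [0.4201, 0.3526, 0.0724]
ee_rot: [-0.452, 0.454, 0.545, -0.541]
contact_force: [4.2, -0.1, 1.5]
width: 0.0333
```

```bash
python3 snap.py 8 wrist,0,560,0,420,1.3
```

```text
12.45 [0.42011833 0.35267763 0.07237659] [ 5.17979879 -1.17757642  1.24669607] 0.033513807309718244
```

View pics/wrist8.png

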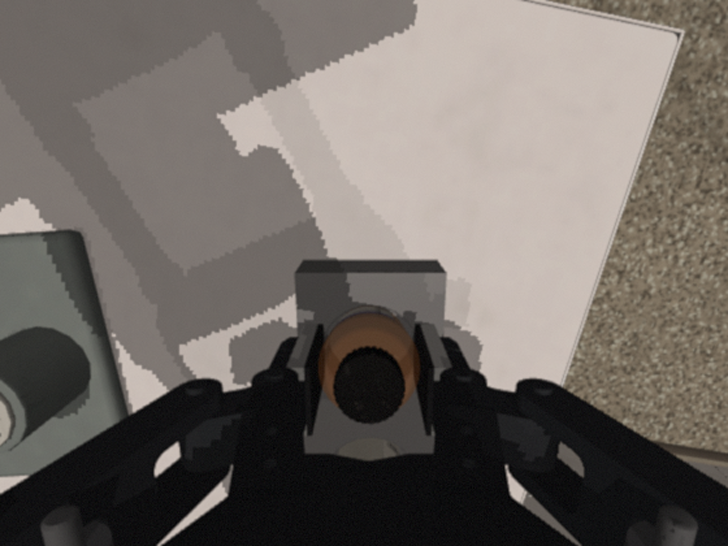

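```bash
python3 cap.py 8 284 299 18;python3 cap.py 8 284 301 13
```

```text
8 c [0.4132 0.3506 0.0994] n [-0.251 -0.049  0.967] tilt 14.8 rms mm 0.6 988
8 c [0.4138 0.3507 0.0996] n [-0.229 -0.049  0.972] tilt 13.6 rms mm 0.59 520
```

Request:
arm_command([
  [3,[-0.3,-0.06,0],0],
  [3,[-0.3,-0.06,0],0],
  [3,[-0.3,-0.05,0],0],
  [3,[-0.3,-0.05,0],0],
  [3,[0,0,0],0],
  [3,[0,0,0],0],
])

```text
clock: 13.05
position: [0.4079, 0.3506, 0.0723]
ee_rot: [-0.452, 0.454, 0.545, -0.541]
contact_force: [4.3, -0.1, 0.3]
width: 0.0338
```

```bash
python3 snap.py 9 wrist,0,560,0,420,1.3; python3 cap.py 9 284 298 18;python3 cap.py 9 284 298 13
```

```text
13.1 [0.40794035 0.35059941 0.07226818] [4.78668108 0.32180811 0.29099353] 0.03355974174552908
9 c [0.4009 0.3485 0.0988] n [-0.433 -0.07   0.899] tilt 26.0 rms mm 0.59 991
9 c [0.4009 0.3485 0.0988] n [-0.423 -0.06   0.904] tilt 25.3 rms mm 0.59 518
```

View pics/wrist9.png

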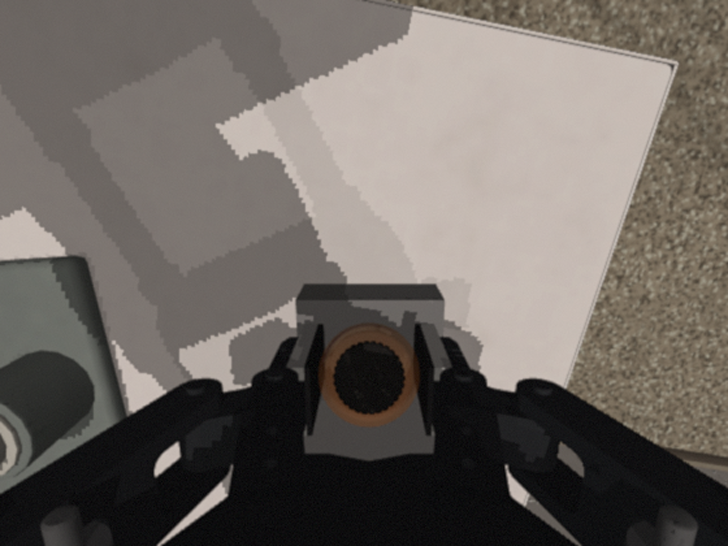

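Request:
arm_command([
  [3,[-0.15,-0.03,0],0],
  [3,[-0.15,-0.03,0],0],
  [3,[0,0,0],0],
  [3,[0,0,0.3],0],
  [3,[0,0,0.7],0],
  [3,[0,0,1.5],0],
  [3,[0,0,2],0],
  [3,[0,0,2],0],
  [3,[0,0,2],0],
  [3,[0,0,0],0],
  [3,[0,0,0],0],
  [3,[0,0,0],0],
])

```text
clock: 14.3
position: [0.4009, 0.3484, 0.1551]
ee_rot: [0.454, -0.453, -0.542, 0.544]
contact_force: [-0.1, -0.8, -0.7]
width: 0.0333
```

```bash
python3 snap.py 10 wrist,0,560,0,420,1.3 scene,80,340,120,315,3; python3 cap.py 10 284 297 18;python3 cap.py 10 284 297 13; python3 -c "
from rig import manip
from scipy.spatial.transform import Rotation as R
q=manip.get_state()['ee_rot'];print(R.from_quat(q[[1,2,3,0]]).as_matrix().round(4))"
```

```text
14.4 [0.40123986 0.3485216  0.15503622] [ 0.68570395  0.26503698 -0.33839673] 0.033585963176975375
10 c [0.3939 0.3463 0.1814] n [-0.458 -0.088  0.884] tilt 27.8 rms mm 0.6 995
10 c [0.3939 0.3464 0.1814] n [-0.457 -0.106  0.883] tilt 28.0 rms mm 0.62 523
[[-0.1783 -0.0026 -0.984 ]
 [ 0.984  -0.0015 -0.1783]
 [-0.001  -1.      0.0029]]
```

View pics/wrist10.png

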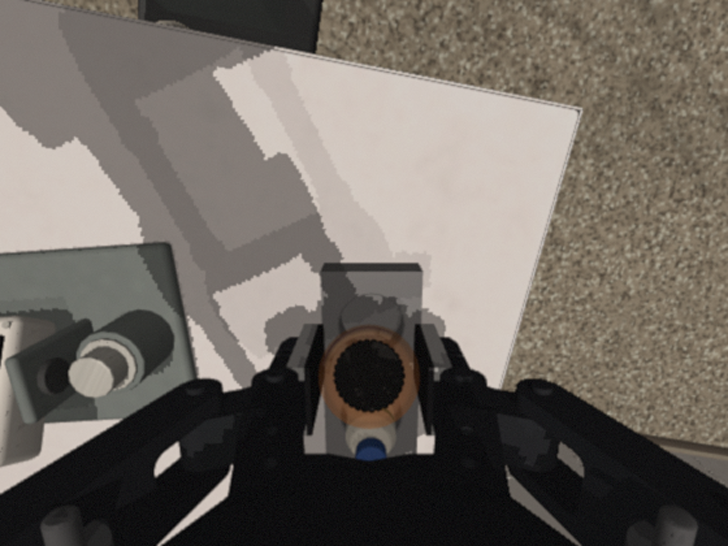

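View pics/scene10.png

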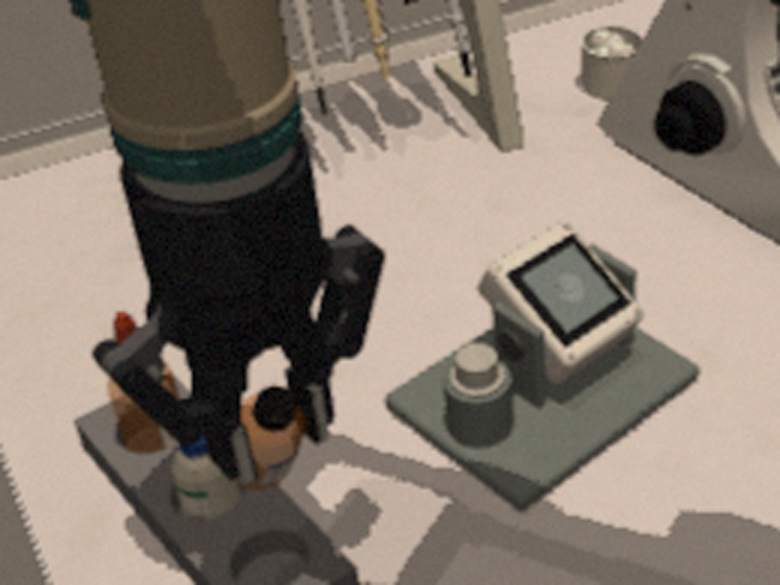

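Request:
arm_command([
  [3,[0,0,1.5],0],
  [3,[0.2,-1,1.5],0.01],
  [3,[0.5,-2.3,0],0.01],
  [3,[0.5,-2.4,0],0.01],
  [3,[0.5,-2.5,0],0.01],
  [3,[0.5,-2.5,0],0.01],
  [3,[0.5,-2.5,0],0.01],
  [3,[0.5,-2.5,0],0],
  [3,[0.5,-2.4,0],0.008],
  [3,[0.5,-2.3,0],0],
  [3,[0.5,-2.2,0],0],
  [3,[0.2,-1,0],0],
])

```text
clock: 15.6
position: [0.4511, 0.1115, 0.1856]
ee_rot: [0.435, -0.435, -0.557, 0.558]
contact_force: [-0.1, 0.1, -0.5]
width: 0.0332
```

Request:
arm_command([
  [3,[0,0,0],0],
  [3,[0,0,-1],0],
  [3,[0,0,-1],0],
  [3,[0,0,-0.6],0],
  [3,[0,0,0],0],
  [3,[0,0,0],0],
  [3,[0,0,0],0],
])

```text
clock: 16.3
position: [0.4514, 0.1133, 0.1605]
ee_rot: [-0.434, 0.435, 0.558, -0.558]
contact_force: [-0.7, 0.3, -1.3]
width: 0.0333
```

```bash
python3 snap.py 11 wrist,0,560,0,420,1.3 scene,180,340,130,270,4.5 top,140,340,150,290,3.5; python3 cap.py 11 284 297 18; python3 -c "
from rig import manip
from scipy.spatial.transform import Rotation as R
q=manip.get_state()['ee_rot'];print(R.from_quat(q[[1,2,3,0]]).as_matrix().round(4))"
```

```text
16.45 [0.4514649  0.11313261 0.16066224] [ 0.19809113  0.70261386 -1.13065523] 0.03289808136937548
11 c [0.4444 0.1107 0.1869] n [-0.463 -0.119  0.879] tilt 28.5 rms mm 0.63 984
[[-2.447e-01  8.000e-04 -9.696e-01]
 [ 9.696e-01  2.000e-04 -2.447e-01]
 [-0.000e+00 -1.000e+00 -8.000e-04]]
```

View pics/wrist11.png

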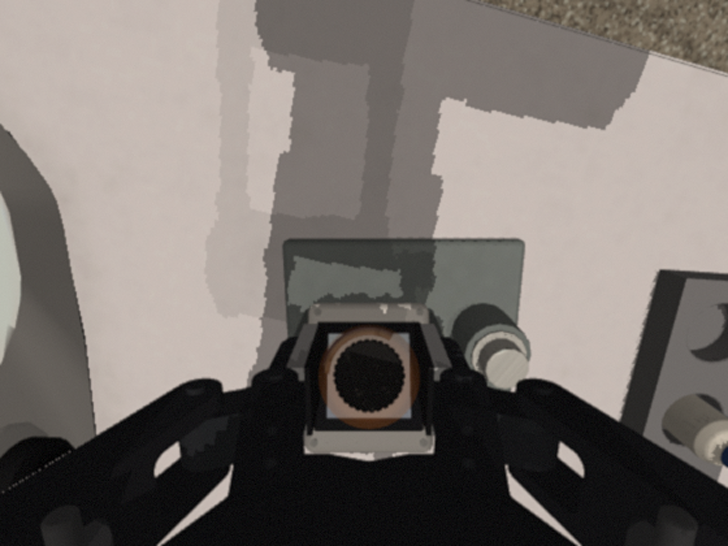

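View pics/scene11.png

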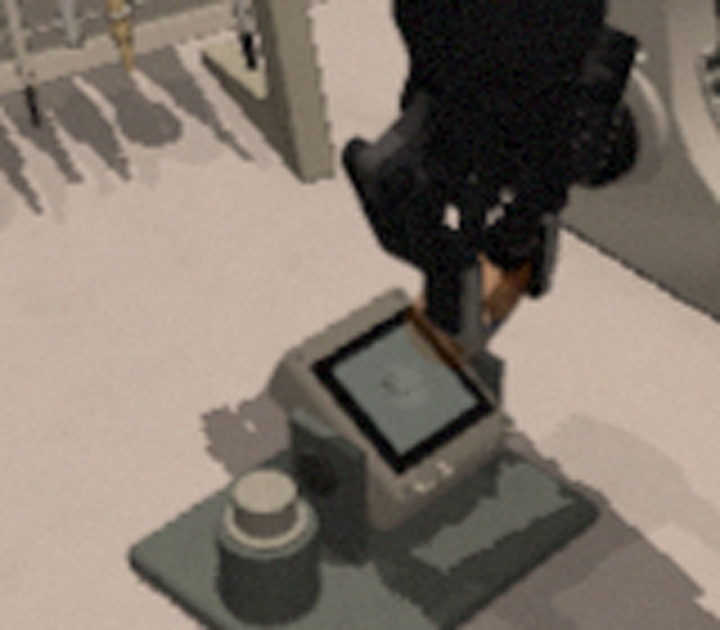

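View pics/top11.png

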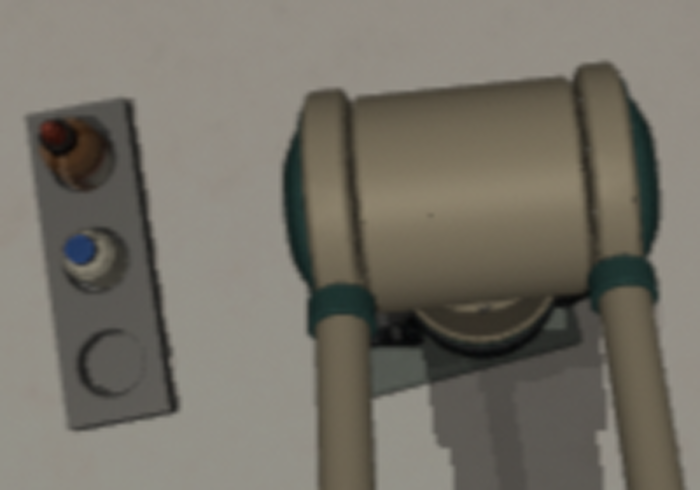

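```bash
python3 - <<'E'
import numpy as np,cv2
d=np.load("wrist11.npz");cv2.imwrite("pics/w11z.png",cv2.resize(d["pixels"][220:360,220:350,::-1],None,fx=5,fy=4.28*5/5,interpolation=2))
cv2.imwrite("pics/w11z.png",cv2.convertScaleAbs(cv2.resize(d["pixels"][225:355,220:350,::-1],None,fx=4.6,fy=4.6,interpolation=2),alpha=1.6))
E
```

```text
(no output)
```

View pics/w11z.png

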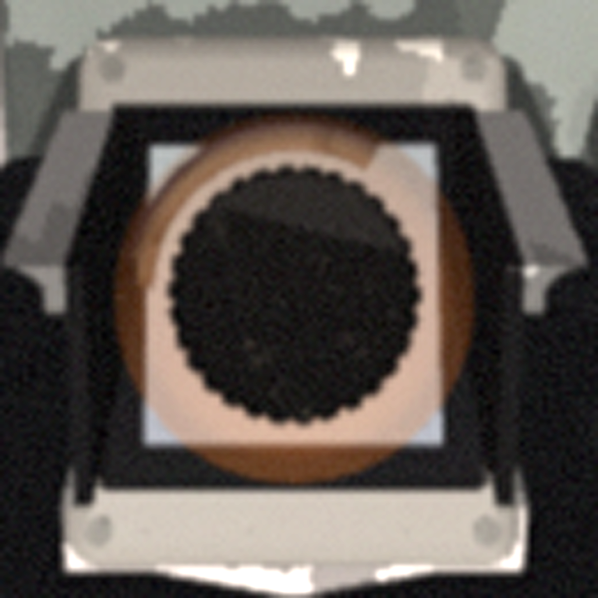

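```bash
cat > rel.py <<'E'
import numpy as np,cv2,sys
from h import *
def rel(i,g,b,sc,off,capc):
    d=dict(np.load(f"wrist{i}.npz"));K=d["intrinsics"];R=d["R"];t=d["t"]
    a=.023;c=.030
    # window x=up slope (image down? back side), y left
    obj=np.array([[-a,a,0],[-a,-a,0],[a,-a,0],[a,a,0],[-c,c,0],[-c,-c,0],[c,-c,0],[c,c,0]])
    img=np.array(g+b,float)/sc+np.array(off)
    # image right = reader left (pod) -> y ; image down = +x
    obj=np.array([[-a,-a,0],[-a,a,0],[a,a,0],[a,-a,0],[-c,-c,0],[-c,c,0],[c,c,0],[c,-c,0]])
    obj=obj[:len(img)]
    # the axes x down, y right in image: z = x cross y points toward the viewer? x(0,1) y(1,0): z=-1 (toward camera)
    ok,rv,tv=cv2.solvePnP(obj,img,K,None,flags=cv2.SOLVEPNP_ITERATIVE)
    M=cv2.Rodrigues(rv)[0]; pr=cv2.projectPoints(obj,rv,tv,K,None)[0][:,0]
    print("reproj px",np.abs(pr-img).max().round(2))
    Wr=R.T@M; Wp=R.T@(tv[:,0]-t); print("W world",Wp.round(4),"n",Wr[:,2].round(3),"tilt",np.degrees(np.arccos(Wr[2,2])).round(1))
    P=[]
    cx,cy,r=capc
    for v in range(int(cy-r),int(cy+r)+1):
        for u in range(int(cx-r),int(cx+r)+1):
            if (u-cx)**2+(v-cy)**2<=r*r: P.append(world(d,u,v))
    P=np.array(P)
    for _ in range(3):
        cc=P.mean(0);n=np.linalg.svd(P-cc)[2][2];n*=np.sign(n[2]);e=(P-cc)@n;P=P[abs(e)<2.5*e.std()]
    Wn=np.array([-.4706*np.cos(.248),-.4706*np.sin(.248),.8823]);Wx=np.array([.8823*np.cos(.248),.8823*np.sin(.248),.4706]);Wy=np.cross(Wn,Wx)
    print("cap",cc.round(4),n.round(3),"angle to n",np.degrees(np.arccos(n@Wn)).round(1))
    for nm,W in(("pnp",Wp),("prior",np.array([.4965,.124,.078]))):
        for m,ax in(("meas",n),("n",Wn)):
            v=cc-.078*ax-W;print(nm,m,"base in window mm",(np.array([v@Wx,v@Wy,v@Wn])*1e3).round(1))
E
python3 - <<'E'
from rel import *
rel(11,[(148,147),(438,147),(443,443),(143,443)],[(113,107),(478,107),(488,487),(103,487)],4.6,(220,225),(284.3,288.8,24))
E
```

```text
reproj px 1.11
W world [0.4997 0.1248 0.0764] n [-0.39  -0.107  0.915] tilt 23.8
cap [0.4417 0.1101 0.1861] [0.858 0.185 0.478] angle to n 89.5
pnp meas base in window mm [-79.1   2.4 124.2]
pnp n base in window mm [-1.1 -0.  46.9]
prior meas base in window mm [-77.    2.4 121.3]
prior n base in window mm [ 1. -0. 44.]
```

```bash
python3 - <<'E'
from rel import *
for r in (14,18,21):
  rel(11,[(148,147),(438,147),(443,443),(143,443)],[(113,107),(478,107),(488,487),(103,487)],4.6,(220,225),(284.1,289.1,r))
E
python3 cap.py 11 284 289 20;python3 cap.py 10 284 289 20
python3 - <<'E'
# glass points depth from wrist: bezel sides
import numpy as np
from h import *
d=dict(np.load("wrist11.npz"))
for p in [(160,470),(300,510),(420,470),(130,440),(440,125),(170,125),(300,560),(200,130)]:
    print(p,world(d,p[0]/4.6+220,p[1]/4.6+225).round(4))
E
```

```text
reproj px 1.11
W world [0.4997 0.1248 0.0764] n [-0.39  -0.107  0.915] tilt 23.8
cap [0.4417 0.1101 0.1864] [0.813 0.335 0.476] angle to n 89.4
pnp meas base in window mm [-78.4  -9.9 124.4]
pnp n base in window mm [-1.  -0.1 47.2]
prior meas base in window mm [-76.3  -9.8 121.5]
prior n base in window mm [ 1.1 -0.1 44.3]
reproj px 1.11
W world [0.4997 0.1248 0.0764] n [-0.39  -0.107  0.915] tilt 23.8
cap [0.4418 0.1101 0.1862] [0.86  0.173 0.48 ] angle to n 89.4
pnp meas base in window mm [-78.9   3.3 124.1]
pnp n base in window mm [-1.  -0.1 47. ]
prior meas base in window mm [-76.8   3.3 121.2]
prior n base in window mm [ 1.1 -0.1 44. ]
reproj px 1.11
W world [0.4997 0.1248 0.0764] n [-0.39  -0.107  0.915] tilt 23.8
cap [0.4417 0.1101 0.1863] [0.87  0.122 0.477] angle to n 89.4
pnp meas base in window mm [-78.7   7.4 124.3]
pnp n base in window mm [-1.  -0.1 47.1]
prior meas base in window mm [-76.5   7.4 121.4]
prior n base in window mm [ 1.1 -0.1 44.2]
11 c [0.4421 0.1101 0.1856] n [-0.463 -0.115  0.879] tilt 28.5 rms mm 0.6 1218
10 c [0.3915 0.3459 0.1801] n [-0.467 -0.089  0.88 ] tilt 28.4 rms mm 0.61 1232
(160, 470) [0.5266 0.1103 0.0905]
(300, 510) [0.527  0.1327 0.0922]
(420, 470) [0.517  0.1493 0.0901]
(130, 440) [0.5244 0.1047 0.0879]
(440, 125) [0.4702 0.1418 0.0658]
(170, 125) [0.4813 0.0993 0.065 ]
(300, 560) [0.5353 0.1348 0.0928]
(200, 130) [0.4809 0.1042 0.0649]
```

Request:
arm_command([
  [3,[0.1,0.02,-0.2],0],
  [3,[0.1,0.03,-0.15],0],
  [3,[0,0,0],0],
  [3,[0,0,0],0],
  [3,[0,0,0],0],
  [3,[0,0,0],0],
])

```text
clock: 17.05
position: [0.4532, 0.1135, 0.1569]
ee_rot: [-0.435, 0.435, 0.558, -0.558]
contact_force: [-0.1, -0.1, -1.2]
width: 0.0335
```

```bash
python3 snap.py 12 scene,180,340,130,270,4.5 wrist,210,360,220,360,4 top,140,340,150,290,3.5;  python3 cap.py 12 284 289 20; python3 - <<'E'
from rig import manip
print(manip.get_state()["qd"].round(4))
from h import *
d=dict(np.load("scene12.npz")); n=np.array([-.4562,-.1155,.8823])
c=None
for W in ([.4965,.124,.078],):
  for k in (0,.04,.118): print(k,((proj(d,np.array(W)+k*n)-(180,130))*4.5).round(1))
E
```

```text
17.2 [0.45321358 0.11354631 0.1568686 ] [ 0.00343521  0.92445087 -0.32860179] 0.033607015588188585
12 c [0.4439 0.1104 0.1819] n [-0.463 -0.118  0.879] tilt 28.5 rms mm 0.62 1231
[ 0.0004 -0.001   0.0005 -0.0022 -0.0007 -0.0011]
0 [406.6 381.9]
0.04 [439.5 335.8]
0.118 [511.9 234.3]
```

View pics/wrist12.png

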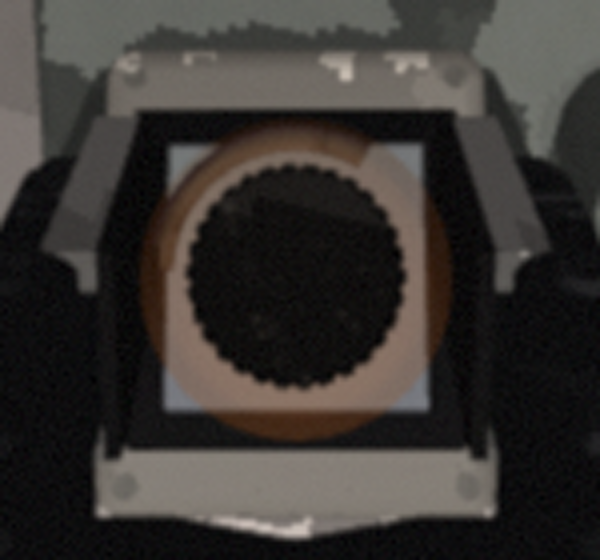

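View pics/scene12.png

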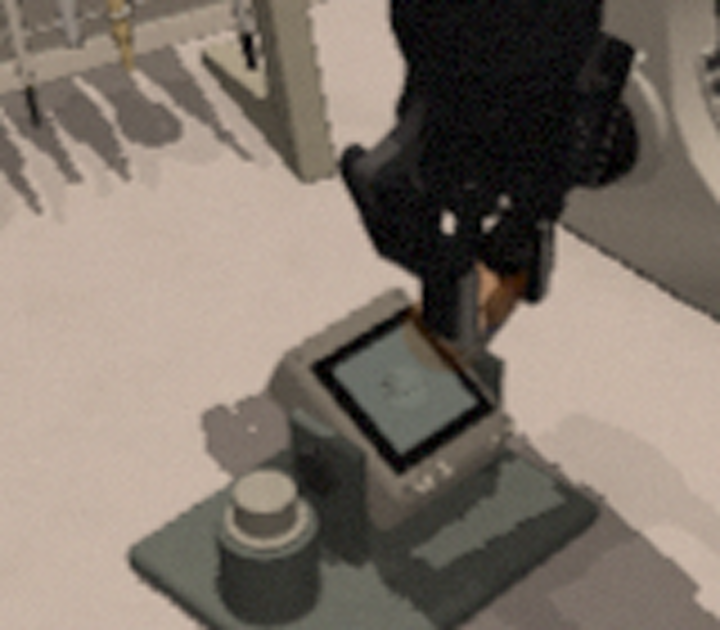

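```bash
python3 -c "
from rig import manip
print(manip.sign_off())"
```

```text
the job is handed in; nothing more can be done
None
```

I pressed the start key and presented the short bottle to the reader's glass. I handed the job in at about 17 s with the arm holding still; no verdict was reported.

- **Start key:** I pressed it with the closed fingers until it stopped moving, at 15 N, against the 7.2 N needed to hold it down. It sprang back up afterwards, and the glass looked lit in the later wrist pictures.
- **Tilting the bottle:** The tool cannot tilt, so I turned the bottle in the grip by drawing it against the rim of its rack hole. On the first try it slid about 6 mm in the pads at roughly 15°. I set it back in the hole, regripped off-centre, and tilted it to about 28°.
- **Last checks:**
  - **Squareness:** the cap's tilt measured 28.5° against 28° for the glass, facing the same way.
  - **Centring:** the bottle was within about 1 mm of the centre of the glass.
  - **Distance:** the base was about 40 mm from the glass, and the scene picture agrees.
  - **Contact:** I saw no contact between the bottle and the reader.
  - **Other bottles:** both were still standing in the rack in the top view taken just before the last 4 mm move.
- **Checks that disagreed:** estimates of the window's position differed by 2–3 mm. A fit of the glass outline in the wrist image gave a tilt of 23.8° and a distance about 3 mm larger. I took that fit as less reliable than the depth readings.

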